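# Pile the desk things, broadest at the bottom

### The arm

A 7-joint arm with a two-finger parallel gripper is mounted at the origin on a cart in front of the work surface, level with it; the furniture and walls round the work are solid. World frame = base frame: x ahead of the robot, y to its left, z up, the work surface at z = 0. Lengths are in mm, angles in rad, forces in N, time in s.
With the tool pointing down it reaches from about 400 to 875 mm from the base axis. Payload 4.4 kg.
Tool frame: the origin (TCP) lies midway between the tips of the shut fingers; the grasp point (between the pads) lies 19 mm behind it; z points along the fingers, y is the line along which they close (so a half turn about z gives the same grasp; the last joint's range is limited). The gripper opens to 85 mm and grips with 20 to 120 N. Pads are 22 mm wide; open, the fingers measure 114 mm over their backs; the gripper's body (76 mm by 85 mm) begins 54 mm behind the grasp point. The pads swing forward as they close: fully open they stand 13 mm farther back than shut.
Start: joints at [-1.222, 0.628, 0.038, 1.517, -0.027, 0.996, -0.02], TCP at [261.933, 594.902, 231.313] pointing down, gripper open.
Joint ranges: [-3.06, 3.06], [-0.37, 2.12], [-1.25, 1.32], [0.18, 2.47], [-1.1, 4.24], [0.23, 1.98], [-2.94, 2.94]. Speed limits (rad/s): [2.57, 2.57, 3.14, 3.14, 3.14, 3.14, 3.14].

### API

Orientations are given as [roll, pitch, yaw] about the fixed x, y, z axes, in that order (R = Rz(yaw) Ry(pitch) Rx(roll)).
In Python, from cell import telemetry, eyes, ctrl, finder gives the robot as it stands.
- The arm moves only by the tool move_arm, never from a script. Its argument "steps" is a list of rows, each a list of 7 numbers: the turn, a rotation vector about the world's x, y, z in degrees, then the shift along the world's x, y, z in m, then the finger opening in m, from 0 to 0.0854. A call has 1 to 5 rows; each row shifts and turns the commanded pose from where the row before left it; what a row does not reach is not made up. A row lasts 1/10 s, in which the tool goes at most 50 mm and 8.59 degrees, less where a joint would pass 70% of its speed; a pose out of reach is approached as far as the arm can. A call with a gripper value outside its range is refused whole. The fingers move at their own pace and stop on an object; the grip force is fixed at half the most. Time passes only in rows, so rows that do not move let the fingers close. It gives the time, the measured TCP pose, the force, the opening and the grip force at its end, in the units of the state.
- telemetry.read_state(): the state, without advancing time (a new reading comes with each control period).
- eyes.get_image(name): name is "scene" or "top"; returns (picture, depth): 384x512x3 uint8, blue, green, red; 384x512 float32, mm along the optical axis (not along the pixel's ray), 0 where there is no reading.
- eyes.calibration(name): a dict with "fx", "fy", "cx", "cy" (pixels), "position" and "attitude" of the camera in the world. Camera axes: x right, y down, z forward; pixel columns grow to the right and rows downward; lengths in mm; the calibration is good to about 2 mm. A picture is of the moment at which its call begins. calibration takes no time and is no camera call.
- ctrl.finish_job(): hands the job in; it is judged then, once.
Trained networks look in the newest picture that a camera, given by its name, has taken for a name from the list of things; names that differ only in an ending like _2 or _b are one class to them, and where a whole thing is asked for, a point or a joint stands for the part that bears it (a point fixed in the world has none). Each returns a list of dicts, best first, with "confidence" (0 to 1); they miss things now and then, are a little off and sometimes report something else, mostly with a low value. They report only what shows in the picture. A call takes as long as a camera call. They do not tell look-alikes from the thing itself.
- finder.boxes_of(camera, name): "location" ([x, y, z] in mm, in the coordinates of the camera as it stood for that picture, good to about 4 mm: the middle of the surface that is visible of it).
- finder.cut_out(camera, name): "mask" (384x512 bool, what is visible of it).
- finder.pinpoint(camera, name): "location" ([x, y, z] in mm, in the coordinates of the camera as it stood for that picture, good to about 4 mm: a listed point, or the origin of a listed thing).
The state is a dict: "clock": time; "qpos": joint angles; "qd": joint speeds; "tau": joint torques, N m; "eef_pos": TCP position; "tool_rot": TCP orientation; "force": force on the tool from outside, world axes, zero at the start; "torque": the same for the moment, N m; "width": finger opening in mm; "gripper_force": force on a finger pad.
Only numpy, scipy, OpenCV 4.12 (cv2) and the standard library are available. Lean on these libraries where they do the work, as an engineer would, in place of code of your own. Each camera call takes 0.05 s, during which the arm holds its last target. There are 200 camera calls.

### The job

Tidy these four into one stable pile, broadest at the bottom: slide the notebook along the desk until it is pressed snug and square against the low wooden plinth (go slowly at the last: press it firmly, do not ram it, and hold the pressure a moment), and only then slide the note pad off the plinth so that it lies flat and wholly on the notebook. Both are too wide to pick up, so push them, never lift them. Then stand the round tin in the middle of the pad and lay the eraser flat on the middle of the tin's lid, leaving the notebook against the plinth and the sharpener and the memory stick where they are.

Things in the scene. Friction and masses are not known exactly. Their poses are not given: they have to be found in the camera images.
- plinth: Low dark wooden slab screwed to the desk, 130 x 130 x 18 mm. Origin: centre of its underside; x and y along its sides, z up. The notebook belongs flat against its upright -y face, which lies 65 mm from the origin; that face is on the robot's right. The slab does not give.
- notebook: Grey hardback notebook with a flat cover, lying flat on the desk beyond the plinth's -y face, about 40 to 80 mm clear of it and a little askew; 210 mm along its x, 150 mm along its y, 16 mm thick, 0.2 to 0.45 kg, stiff, slides freely. Origin: centre of its underside. Its spine is its +y edge and faces the plinth; it is pushed from the opposite edge.
- notebook_edge (a point): Middle of the notebook's +y edge (the spine, which goes against the plinth), 8 mm above its underside; axes as the notebook's.
- notebook_top (a point): Middle of the notebook's top cover, 16 mm above its underside; axes as the notebook's.
- note_pad: Square yellow pad of sticky notes, 76 x 76 x 10 mm, about 45 g, lying on the plinth. Origin: centre of its underside; z up. It slides freely.
- tin: Small round pale-grey tin with a flat lid (does not come off), 50 mm across, 19 mm high, about 40 g, standing on the desk. Origin: centre of its underside; z up.
- eraser: Block eraser in a blue card sleeve, white at its ends, lying on the desk: 19 mm along its x, 43 mm along its y, 13 mm high, about 16 g. Origin: centre of its underside.
- sharpener: Small metal pencil sharpener, 15 x 25 x 12 mm; a bystander. Origin: centre of its underside.
- usb_stick: Red memory stick, 18 x 60 x 9 mm, lying on the desk in front of the plinth; a bystander. Origin: centre of its underside.
There are look-alikes about, which are no part of the job. What is shaped like the eraser but green is not meant. Of the things that look like the tin, take the one that is nearest to the robot's base at the start.

How it is judged:
By the outcome, as a careful person would: the job done as asked, in the order asked, and still so for the second after the job is handed in, with the robot touching nothing.
It also fails if it takes over 72 s, if anything falls off the work surface, if the arm or the gripper's body presses on something with over 40 N, if the wrist force passes 120 N, or if a joint passes its speed limit or range.

## Working session

There is one attempt and no reset: what is moved stays moved. The work goes in short steps, Python scripts to look and compute and a tool call to move; the robot and the scene stay as the last step left them, time stands still between calls to the robot, and variables do not carry over. Pictures are saved under pics/ and viewed, at most 10 in all, crops included, and the job is handed in when it is done.

Besides the shell and the picture viewer there is one more tool, called as name(argument=value, ...) on one line, values as JSON. move_arm: Moves the arm, as the interface text tells. Its arguments: {"type":"object","properties":{"steps":{"type":"array"}},"required":["steps"]}

```bash
ls; mkdir -p pics; cat > h.py <<'E'
import numpy as np, cv2
from scipy.spatial.transform import Rotation as R
from cell import telemetry, eyes, ctrl, finder
def T(cam):
    c=eyes.calibration(cam); a=np.array(c["attitude"],float)
    M=a if a.shape==(3,3) else R.from_euler('xyz',a).as_matrix()
    return c,M,np.array(c["position"],float)
def w(cam,p):
    c,M,t=T(cam); return M@np.array(p)+t
def cloud(cam,d):
    c,M,t=T(cam); v,u=np.indices(d.shape)
    P=np.stack([(u-c["cx"])/c["fx"]*d,(v-c["cy"])/c["fy"]*d,d],-1)
    return P@M.T+t
def px(cam,p):
    c,M,t=T(cam); q=M.T@(np.array(p)-t); return q[0]/q[2]*c["fx"]+c["cx"],q[1]/q[2]*c["fy"]+c["cy"]
E
python3 - <<'E'
from h import *
for c in("top","scene"):
    im,d=eyes.get_image(c); cv2.imwrite(f"pics/{c}0.png",im); np.save(f"{c}0.npy",d)
    print(c,eyes.calibration(c))
    for n in("plinth","notebook","note_pad","tin","eraser","sharpener","usb_stick"):
        for r in finder.boxes_of(c,n)[:4]: print(n,round(r["confidence"],2),w(c,r["location"]).round(0),np.round(px(c,w(c,r["location"]))))
print(telemetry.read_state())
E
```

```text
pics
top {'fx': 416.3964154113908, 'fy': 416.3964154113908, 'cx': 252.5709046227778, 'cy': 180.7719749033487, 'position': array([363.86721873, 143.17466943, 883.68919082]), 'attitude': array([-2.91227881e+00,  2.24896066e-03, -1.55828244e+00])}
plinth 0.96 [485. 170.  20.] [241. 218.]
plinth 0.33 [329. 250.  10.] [200. 295.]
plinth 0.23 [548. 386.  25.] [140. 187.]
notebook 0.81 [552. -51.  17.] [346. 188.]
note_pad 0.81 [533. 150.  26.] [251. 195.]
note_pad 0.29 [488. 168.  18.] [242. 217.]
note_pad 0.27 [551. -51.  15.] [346. 189.]
tin 0.64 [754. 144.  21.] [255.  98.]
eraser 0.47 [585. 280.  14.] [191. 172.]
eraser 0.45 [666. 248.  13.] [208. 136.]
usb_stick 0.62 [328. 255.  10.] [198. 296.]
scene {'fx': 430.3936318466323, 'fy': 430.3936318466323, 'cx': 253.88540187497543, 'cy': 190.66510576367585, 'position': array([-83.03364653, 798.00353348, 553.71703722]), 'attitude': array([-2.09030008,  0.00960397, -2.35457797])}
plinth 0.92 [482. 193.  17.] [269. 215.]
notebook 0.96 [543. -32.  17.] [310. 173.]
note_pad 0.88 [532. 156.  30.] [265. 196.]
tin 0.65 [543. 393.  16.] [182. 241.]
eraser 0.37 [540. -36.  17.] [312. 173.]
sharpener 0.62 [542. -35.  15.] [311. 174.]
usb_stick 0.73 [325. 252.  12.] [306. 258.]
{'clock': 0.8, 'qpos': array([-1.2218165 ,  0.62836365,  0.03849357,  1.51741734, -0.02699618,
        0.99631535, -0.02003183]), 'qd': array([ 3.28190378e-03, -1.18992647e-03,  5.60700370e-05, -2.56834004e-03,
        3.35780792e-05,  5.71733558e-04,  1.35262348e-03]), 'tau': array([ 6.88472610e-04, -5.63206887e+01,  1.22562602e+00, -1.93783057e+01,
        1.08760162e-02,  1.51431708e-03, -5.32884073e-06]), 'eef_pos': array([261.91647459, 594.89736239, 231.33132038]), 'tool_rot': array([ 3.14157905e+00, -3.85870680e-05,  2.72676288e+00]), 'force': array([ 0.03546322,  0.24761691, -0.0929322 ]), 'torque': array([0.00052256, 0.0043382 , 0.0503255 ]), 'gripper_force': 0.0, 'width': 85.24433493685056}
```

```bash
python3 - <<'E'
from h import *
im=cv2.imread("pics/top0.png"); cv2.imwrite("pics/top0v.png",cv2.resize(im,(768,576),interpolation=cv2.INTER_CUBIC))
E
```

```text
(no output)
```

View pics/top0v.png

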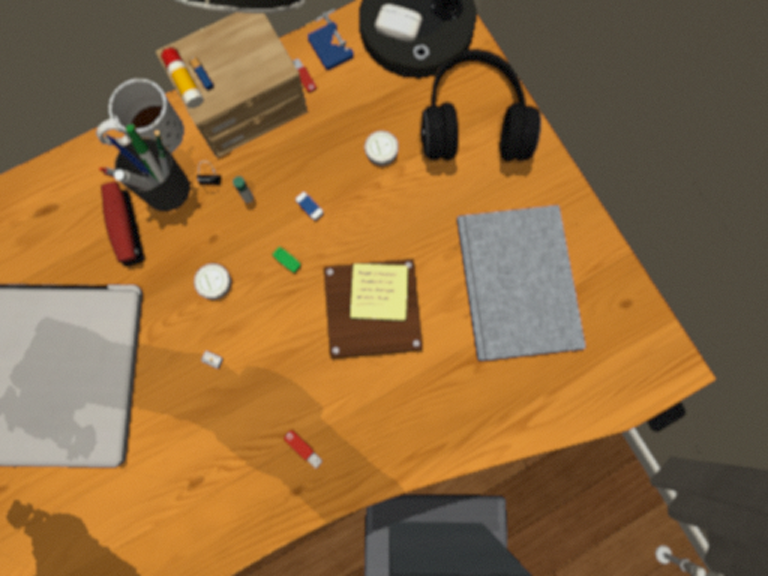

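View pics/scene0.png

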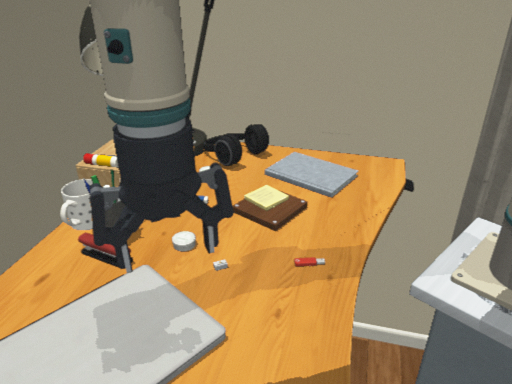

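The two tins are at top (141,187) and (254,98) in 512-px coordinates. The first is about 670 mm from the base and the second about 768 mm, so the first is meant. There are two erasers: blue with white ends at (206,138), which is meant, and green at (191,173), which is not. I'll confirm both in a crop and measure outlines.

```bash
cat >> h.py <<'E'
def rect(cam,mask,d,z0,z1):
    P=cloud(cam,d); m=mask&(d>0)&(P[...,2]>z0)&(P[...,2]<z1)
    m=m.astype(np.uint8); n,l,s,_=cv2.connectedComponentsWithStats(m)
    if n<2: return None
    m=l==1+np.argmax(s[1:,4]); q=P[m]; 
    r=cv2.minAreaRect(q[:,:2].astype(np.float32))
    return [round(x,1) for x in(*r[0],*r[1],r[2])],np.median(q[:,2]).round(1),int(m.sum())
def box(u0,v0,u1,v1):
    m=np.zeros((384,512),bool); m[v0:v1,u0:u1]=1; return m
E
python3 - <<'E'
from h import *
im=cv2.imread("pics/top0.png"); d=np.load("top0.npy")
cv2.imwrite("pics/crop1.png",cv2.resize(im[85:215,120:285],None,fx=4,fy=4,interpolation=cv2.INTER_CUBIC))
P=cloud("top",d)
for n,(u,v) in dict(desk=(300,150),desk2=(170,250),desk3=(300,270),nb=(346,188),pl=(235,225),pad=(251,195),tin=(141,187),tin2=(254,98),er=(206,138)).items(): print(n,P[v-2:v+3,u-2:u+3].reshape(-1,3).mean(0).round(1))
hsv=cv2.cvtColor(im,cv2.COLOR_BGR2HSV)
print("nb",rect("top",box(295,125,400,250),d,8,30))
print("plinth+pad",rect("top",box(205,165,290,245),d,9,40))
print("pad",rect("top",box(205,165,290,245)&(hsv[...,2]>150)&(hsv[...,0]>20),d,18,40))
print("tin",rect("top",box(125,170,160,205),d,9,40))
print("eraser",rect("top",box(192,124,220,150),d,6,40))
print("eraserG",rect("top",box(180,162,203,184),d,6,40))
print("sharp",rect("top",box(130,228,152,250),d,5,40)); print("usb",rect("top",box(184,282,220,316),d,4,40))
E
```

```text
desk [641.   43.6   1.2]
desk2 [418.8 319.    1.1]
desk3 [381.2  47.    0.6]
nb [545.3 -43.4  51.8]
pl [470.7 183.   19.2]
pad [532.9 150.5  28.2]
tin [549.  384.4  20.1]
tin2 [755.  146.8  20.8]
er [662.  251.2  14.4]
nb ([556.9, -51.7, 210.5, 150.9, 7.2], np.float64(16.9), 6818)
plinth+pad ([515.4, 157.0, 130.4, 130.1, 5.9], np.float64(20.1), 3755)
pad ([536.9, 147.5, 78.7, 79.4, 88.1], np.float64(28.7), 1336)
tin ([549.8, 384.4, 47.9, 46.9, 7.5], np.float64(20.2), 427)
eraser ([666.4, 252.7, 43.9, 18.5, 43.6], np.float64(13.4), 171)
eraserG ([584.8, 281.9, 43.1, 19.4, 47.8], np.float64(13.5), 176)
sharp ([440.1, 379.5, 24.9, 14.8, 67.3], np.float64(11.7), 93)
usb ([322.7, 246.9, 59.1, 20.4, 51.6], np.float64(9.3), 253)
```

View pics/crop1.png

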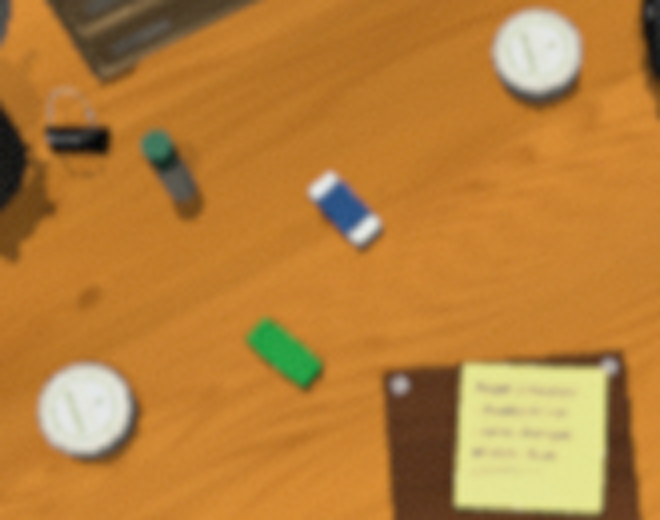

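The crop confirms it. The blue-sleeved, white-ended eraser is at crop (345,208) and the near tin at crop (86,410). The green block at (285,352) and the far tin at (538,52) are the look-alikes. Next, edge yaws from the saved depth.

```bash
cat >> h.py <<'E'
def edges(P,m,a0):
    # fit all four sides of a top-surface point set, in a frame turned by a0 deg
    a=np.radians(a0); q=P[m][:,:2]; s=q@np.array([[np.cos(a),-np.sin(a)],[np.sin(a),np.cos(a)]])
    out={}
    for nm,i,j,f in(("-x",0,1,np.min),("+x",0,1,np.max),("-y",1,0,np.min),("+y",1,0,np.max)):
        lo,hi=np.percentile(s[:,j],[8,92]); b=np.arange(lo,hi,4.)
        k=np.digitize(s[:,j],b); X=[];Y=[]
        for t in range(1,len(b)):
            if (k==t).sum()>2: X.append(b[t-1]+2);Y.append(f(s[k==t,i]))
        X=np.array(X);Y=np.array(Y); g=np.abs(Y-np.median(Y))<8
        p=np.polyfit(X[g],Y[g],1); sl=np.degrees(np.arctan(p[0]))
        out[nm]=(round(a0+(-sl if i==0 else sl),2),round(float(np.polyval(p,np.median(X))),1))
    return out
E
python3 - <<'E'
from h import *
d=np.load("top0.npy"); P=cloud("top",d); z=P[...,2]; im=cv2.imread("pics/top0.png"); hsv=cv2.cvtColor(im,cv2.COLOR_BGR2HSV)
print("nb",edges(P,box(295,125,400,250)&(z>10)&(z<25),7))
print("pl",edges(P,box(205,165,290,245)&(z>11)&(z<35),6))
print("pad",edges(P,box(205,165,290,245)&(z>23)&(z<35),0))
print(telemetry.read_state()["clock"])
E
```

```text
nb {'-x': (np.float64(7.17), 442.1), '+x': (np.float64(7.22), 650.3), '-y': (np.float64(7.08), -193.3), '+y': (np.float64(7.18), -44.6)}
pl {'-x': (np.float64(5.8), 464.3), '+x': (np.float64(6.07), 592.4), '-y': (np.float64(5.73), 38.2), '+y': (np.float64(5.85), 166.3)}
pad {'-x': (np.float64(-1.67), 497.9), '+x': (np.float64(-2.2), 573.1), '-y': (np.float64(-0.49), 109.7), '+y': (np.float64(-1.26), 185.4)}
0.8
```

move_arm(steps=[[0,0,-8,0.018,-0.046,0,0.085],[0,0,-8,0.018,-0.046,0,0.085],[0,0,-8,0.018,-0.046,0,0.085],[0,0,-8,0.018,-0.046,0,0.085],[0,0,-8,0.018,-0.046,0,0.085]])

```text
clock: 1.3
eef_pos: [352.5, 363.2, 231.6]
tool_rot: [3.141, -0.0, 2.023]
force: [0.9, 0.2, 0.2]
width: 85.2
gripper_force: 0.0
```

move_arm(steps=[[0,0,-5,0.0171,-0.044,-0.01,0.085],[0,0,-5,0.0171,-0.044,-0.01,0.085],[0,0,-5,0.0171,-0.044,-0.01,0.085],[0,0,-5,0.0171,-0.044,-0.01,0.085],[0,0,0,0.0171,-0.044,-0.01,0.085]])

```text
clock: 1.8
eef_pos: [438.1, 143.4, 181.3]
tool_rot: [3.14, -0.0, 1.678]
force: [0.8, -0.2, 0.1]
width: 84.7
gripper_force: 0.0
```

move_arm(steps=[[0,0,0,0.0171,-0.044,-0.01,0.085],[0,0,0,0.0171,-0.044,-0.01,0.085],[0,0,0,0.0171,-0.044,-0.01,0.085],[0,0,0,0.0171,-0.044,-0.01,0.085],[0,0,0,0.0171,-0.044,-0.01,0.085]])

```text
clock: 2.3
eef_pos: [523.7, -76.9, 131.1]
tool_rot: [3.141, -0.0, 1.68]
force: [0.8, 0.0, -0.1]
width: 84.9
gripper_force: 0.0
```

move_arm(steps=[[0,0,0,0.0171,-0.044,-0.01,0.085],[0,0,0,0.0171,-0.044,-0.01,0.085],[0,0,0,0,0,0,0.085]])

```text
clock: 2.6
eef_pos: [558.0, -172.3, 110.6]
tool_rot: [3.14, 0.006, 1.67]
force: [-1.0, 1.0, 0.0]
width: 85.6
gripper_force: 0.0
```

move_arm(steps=[[0,0,0,0,0,-0.04,0.085],[0,0,0,0,0,-0.04,0.085],[0,0,0,0,0,-0.02,0.085],[0,0,0,0,0,-0.01,0.085],[0,0,0,0,0,0,0.085]])

```text
clock: 3.1
eef_pos: [556.5, -162.6, 0.4]
tool_rot: [-3.14, -0.001, 1.68]
force: [0.2, -0.5, 0.7]
width: 85.1
gripper_force: 0.0
```

move_arm(steps=[[0,0,0,0,0,-0.005,0.085],[0,0,0,0,0,0,0.085]])

```text
clock: 3.3
eef_pos: [557.9, -163.2, -2.8]
tool_rot: [3.14, 0.001, 1.68]
force: [-0.1, 0.0, 0.2]
width: 84.8
gripper_force: 0.0
```

```bash
python3 - <<'E'
from h import *
im,d=eyes.get_image("top"); np.save("top1.npy",d); cv2.imwrite("pics/top1.png",im)
im2,_=eyes.get_image("scene"); 
cv2.imwrite("pics/v1.png",np.hstack([cv2.resize(im[110:270,280:440],(400,400)),cv2.resize(im2[110:230,250:370],(400,400))]))
print(telemetry.read_state())
E
```

```text
{'clock': 3.4, 'qpos': array([ 0.14203415,  0.87655086,  0.15004773,  1.8635115 , -0.28525936,
        0.42054464,  0.60873417]), 'qd': array([-0.0007764 , -0.00121737,  0.00143041,  0.00097533, -0.00093755,
       -0.00126915, -0.00087554]), 'tau': array([-5.80201318e-03, -5.68054605e+01,  3.42179552e+00, -9.02865082e+00,
        3.96429838e-03, -2.79703214e-03,  1.06463513e-04]), 'eef_pos': array([ 557.84084414, -163.20670894,   -2.70073834]), 'tool_rot': array([3.13999576e+00, 5.76518325e-04, 1.67969247e+00]), 'force': array([0.34616953, 1.29654035, 0.52444695]), 'torque': array([-0.03749302, -0.0364466 , -0.01311893]), 'gripper_force': 0.0, 'width': 85.04538043637608}
```

View pics/v1.png

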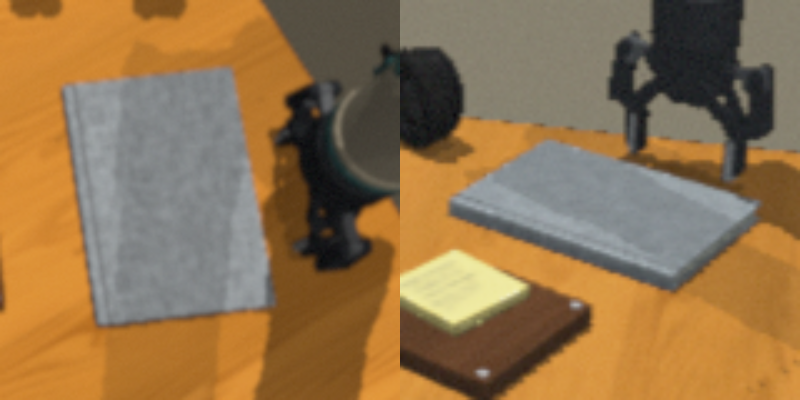

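Fingers stand just beyond the notebook's -y edge (top crop ~(290,180), scene crop ~(635,145) and (735,165)), clear of it. Lower 4 mm and push.

move_arm(steps=[[0,0,-0.4,-0.001,0.01,-0.004,0.085],[0,0,0,-0.0008,0.008,0,0.085],[0,0,0,-0.0006,0.006,0,0.085],[0,0,0,-0.0006,0.006,0,0.085],[0,0,0,-0.0006,0.006,0,0.085]])

```text
clock: 3.9
eef_pos: [553.6, -126.8, -7.6]
tool_rot: [3.141, 0.001, 1.673]
force: [-0.0, -1.5, -0.2]
width: 85.1
gripper_force: 0.7
```

move_arm(steps=[[0,0,0,-0.0006,0.006,0,0.085],[0,0,0,-0.0006,0.006,0,0.085],[0,0,0,-0.0006,0.006,0,0.085],[0,0,0,-0.0006,0.006,0,0.085],[0,0,0,-0.0006,0.006,0,0.085]])

```text
clock: 4.4
eef_pos: [550.5, -96.7, -7.7]
tool_rot: [3.141, 0.0, 1.673]
force: [-0.3, -1.1, -0.9]
width: 85.4
gripper_force: 0.8
```

```bash
cat >> h.py <<'E'
O=np.array([514.8,156.9]); ex=np.array([.9948,.1019]); ey=np.array([-.1019,.9948])
def pf(p): q=np.array(p)[:2]-O; return np.round([q@ex,q@ey],1)
E
python3 - <<'E'
from h import *
im,d=eyes.get_image("top"); P=cloud("top",d); z=P[...,2]
g=cv2.cvtColor(im,cv2.COLOR_BGR2HSV)
m=box(280,115,400,255)&(z>10)&(z<25)&(g[...,1]<60)
e=edges(P,m,6); print(e)
print(pf(telemetry.read_state()["eef_pos"]))
E
```

```text
{'-x': (np.float64(5.85), 446.3), '+x': (np.float64(6.16), 652.7), '-y': (np.float64(6.0), -141.5), '+y': (np.float64(5.73), 6.1)}
[   9.7 -254.4]
```

move_arm(steps=[[0,0,0,-0.0005,0.005,0,0.085],[0,0,0,-0.0005,0.005,0,0.085],[0,0,0,-0.0004,0.004,0,0.085],[0,0,0,-0.0004,0.004,0,0.085],[0,0,0,-0.0003,0.003,0,0.085]])

```text
clock: 4.95
eef_pos: [548.4, -75.8, -7.6]
tool_rot: [3.142, 0.0, 1.673]
force: [0.4, -2.1, 0.7]
width: 84.9
gripper_force: 0.9
```

move_arm(steps=[[0,0,0,-0.0002,0.002,0,0.085],[0,0,0,-0.0001,0.001,0,0.085],[0,0,0,-0.0001,0.001,0,0.085],[0,0,0,-0.0001,0.001,0,0.085],[0,0,0,0,0,0,0.085]])

```text
clock: 5.45
eef_pos: [548.0, -71.0, -7.7]
tool_rot: [3.141, -0.0, 1.673]
force: [0.4, -2.0, 0.8]
width: 84.9
gripper_force: 0.8
```

move_arm(steps=[[0,0,0,-0.0001,0.001,0,0.085],[0,0,0,-0.0001,0.001,0,0.085],[0,0,0,0,0,0,0.085]])

```text
clock: 5.75
eef_pos: [547.8, -68.9, -7.7]
tool_rot: [3.142, -0.0, 1.673]
force: [0.5, -1.3, 1.0]
width: 85.1
gripper_force: 0.9
```

move_arm(steps=[[0,0,0,-0.0001,0.001,0,0.085],[0,0,0,0,0.001,0,0.085],[0,0,0,0,0,0,0.085]])

```text
clock: 6.05
eef_pos: [547.6, -67.3, -7.7]
tool_rot: [3.142, 0.0, 1.672]
force: [0.4, -2.3, 1.1]
width: 85.3
gripper_force: 1.4
```

move_arm(steps=[[0,0,0,-0.0001,0.001,0,0.085],[0,0,0,0,0,0,0.085]])

```text
clock: 6.25
eef_pos: [547.6, -67.3, -7.6]
tool_rot: [3.141, 0.002, 1.672]
force: [0.1, -4.0, 0.5]
width: 84.8
gripper_force: 2.5
```

move_arm(steps=[[0,0,0,-0.0001,0.001,0,0.085],[0,0,0,0,0,0,0.085]])

```text
clock: 6.45
eef_pos: [547.7, -67.3, -7.6]
tool_rot: [3.141, 0.003, 1.672]
force: [0.1, -7.2, 0.6]
width: 85.2
gripper_force: 3.4
```

move_arm(steps=[[0,0,0,-0.0001,0.001,0,0.085],[0,0,0,-0.0001,0.001,0,0.085],[0,0,0,-0.0001,0.001,0,0.085],[0,0,0,-0.0001,0.001,0,0.085],[0,0,0,0,0,0,0.085]])

```text
clock: 6.95
eef_pos: [547.7, -67.3, -7.5]
tool_rot: [3.14, 0.008, 1.67]
force: [0.4, -14.1, -0.3]
width: 85.1
gripper_force: 7.1
```

move_arm(steps=[[0,0,0,0,0,0,0.085],[0,0,0,0,0,0,0.085],[0,0,0,0,0,0,0.085],[0,0,0,0,0,0,0.085],[0,0,0,0,0,0,0.085]])

```text
clock: 7.45
eef_pos: [547.7, -67.3, -7.5]
tool_rot: [3.14, 0.008, 1.67]
force: [-0.0, -13.8, -0.1]
width: 84.9
gripper_force: 7.1
```

```bash
python3 - <<'E'
from h import *
im,d=eyes.get_image("top"); P=cloud("top",d); z=P[...,2]; cv2.imwrite("pics/top2.png",im)
g=cv2.cvtColor(im,cv2.COLOR_BGR2HSV)
m=box(275,115,400,255)&(z>10)&(z<25)&(g[...,1]<60)
print(edges(P,m,6))
print(pf(telemetry.read_state()["eef_pos"]),telemetry.read_state()["torque"])
cv2.imwrite("pics/v2.png",cv2.resize(im[120:260,200:400],(800,560),interpolation=cv2.INTER_CUBIC))
E
```

```text
{'-x': (np.float64(5.63), 446.3), '+x': (np.float64(5.83), 653.0), '-y': (np.float64(5.92), -111.5), '+y': (np.float64(5.0), 37.0)}
[   9.9 -226.3] [-2.88300091 -0.03623002  0.4416607 ]
```

View pics/v2.png

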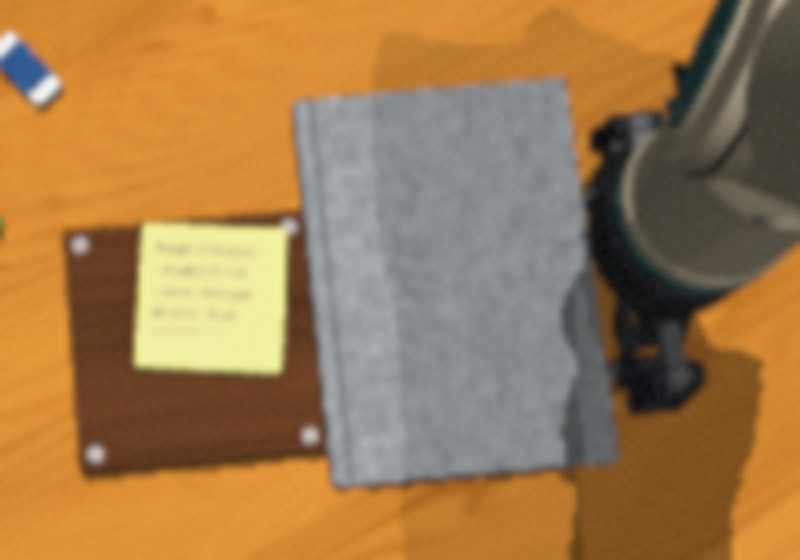

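The notebook sits flush along the plinth's face (crop (300,100) to (332,485)), and the tool position matches the prediction. I'll press slightly more, hold, then back off.

move_arm(steps=[[0,0,0,-0.0001,0.001,0,0.085],[0,0,0,-0.0001,0.001,0,0.085],[0,0,0,0,0,0,0.085],[0,0,0,0,0,0,0.085],[0,0,0,0,0,0,0.085]])

```text
clock: 8.0
eef_pos: [547.7, -67.3, -7.4]
tool_rot: [3.139, 0.01, 1.669]
force: [0.9, -17.9, -0.9]
width: 85.3
gripper_force: 8.9
```

move_arm(steps=[[0,0,0,0.0002,-0.002,0,0.085],[0,0,0,0.0004,-0.004,0,0.085],[0,0,0,0.001,-0.01,0,0.085],[0,0,0,0.002,-0.02,0,0.085],[0,0,0,0,0,0.04,0.085]])

```text
clock: 8.5
eef_pos: [546.6, -96.8, 28.3]
tool_rot: [-3.132, -0.002, 1.67]
force: [0.1, -0.9, 1.1]
width: 84.8
gripper_force: 0.0
```

move_arm(steps=[[0,0,0,0,0.02,0.04,0.06],[0,0,0,-0.003,0.049,0,0.034],[0,0,0,-0.003,0.049,0,0.034],[0,0,0,-0.003,0.049,0,0.034],[0,0,0,-0.003,0.049,0,0.034]])

```text
clock: 9.0
eef_pos: [537.4, 123.8, 72.3]
tool_rot: [-3.14, -0.002, 1.674]
force: [1.4, -0.1, 0.2]
width: 33.9
gripper_force: 0.0
```

move_arm(steps=[[0,0,0,-0.003,0.049,0,0.034],[0,0,0,-0.003,0.04,0,0.034],[0,0,0,0,0.01,-0.01,0.034],[0,0,0,0,0,-0.01,0.034],[0,0,0,0,0,0,0.034]])

```text
clock: 9.5
eef_pos: [531.0, 218.1, 50.6]
tool_rot: [-3.138, 0.002, 1.672]
force: [0.5, -0.3, -0.4]
width: 34.1
gripper_force: 0.0
```

move_arm(steps=[[0,0,0,-0.0037,-0.0074,0,0.034],[0,0,0,0,0,-0.012,0.034],[0,0,0,0,0,-0.01,0.034],[0,0,0,0,0,-0.006,0.034],[0,0,0,0,0,0,0.034]])

```text
clock: 10.0
eef_pos: [528.0, 212.0, 23.1]
tool_rot: [-3.14, 0.0, 1.672]
force: [-0.2, -0.3, -0.1]
width: 34.2
gripper_force: 0.0
```

```bash
python3 - <<'E'
from h import *
im2,_=eyes.get_image("scene"); s=telemetry.read_state(); p=s["eef_pos"]; print(p,pf(p),s["force"],s["tool_rot"])
u,v=map(int,px("scene",p)); print(u,v)
cv2.imwrite("pics/v3.png",cv2.resize(im2[v-60:v+60,u-80:u+80],(800,600),interpolation=cv2.INTER_CUBIC))
E
```

```text
[528.43312231 212.27191014  23.63341557] [19.2 53.7] [ 0.09551408  0.42211666 -0.07885599] [-3.14048445e+00  1.73468045e-04  1.67236589e+00]
248 207
```

View pics/v3.png

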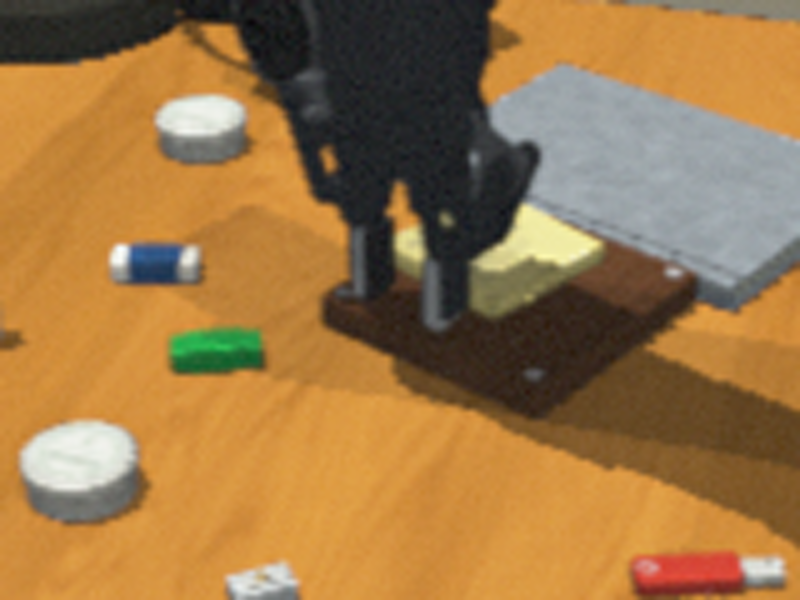

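Fingers (crop (370,270) and (443,300)) sit on the pad's robot-left side just above the plinth, pad ahead of them. Lower 3 mm and slide it.

move_arm(steps=[[0,0,0,0,0,-0.003,0.034],[0,0,0,0.0008,-0.008,0,0.034],[0,0,0,0.0006,-0.006,0,0.034],[0,0,0,0.0006,-0.006,0,0.034],[0,0,0,0.0006,-0.006,0,0.034]])

```text
clock: 10.55
eef_pos: [531.6, 185.7, 21.5]
tool_rot: [3.141, 0.0, 1.672]
force: [0.3, 0.3, -0.5]
width: 34.0
gripper_force: 0.1
```

move_arm(steps=[[0,0,0,0.0008,-0.008,0,0.034],[0,0,0,0.0008,-0.008,0,0.034],[0,0,0,0.0008,-0.008,0,0.034],[0,0,0,0.0008,-0.008,0,0.034],[0,0,0,0.0008,-0.008,0,0.034]])

```text
clock: 11.05
eef_pos: [535.4, 145.7, 21.3]
tool_rot: [3.142, -0.0, 1.672]
force: [0.2, 0.2, 0.5]
width: 34.4
gripper_force: 0.1
```

```bash
python3 - <<'E'
from h import *
im,d=eyes.get_image("top"); P=cloud("top",d); z=P[...,2]; cv2.imwrite("pics/top3.png",im)
g=cv2.cvtColor(im,cv2.COLOR_BGR2HSV)
m=(g[...,0]>20)&(g[...,0]<36)&(g[...,1]>60)&(g[...,2]>130)&box(215,160,400,250)
ys,xs=np.nonzero(m); r=rect("top",m,d,18,40); print(r,pf(r[0][:2]))
s=telemetry.read_state(); print(pf(s["eef_pos"]),s["eef_pos"],s["force"])
E
```

```text
Traceback (most recent call last):
TypeError: 'NoneType' object is not subscriptable
```

```bash
python3 - <<'E'
from h import *
for c in("top","scene"):
    im,d=eyes.get_image(c); cv2.imwrite(f"pics/{c}4.png",im)
    for r in finder.pinpoint(c,"note_pad")[:2]:
        p=w(c,r["location"]); print(c,r["confidence"],p.round(0),pf(p))
    r=finder.cut_out(c,"note_pad")
    if r: 
        q=rect(c,r[0]["mask"],d,18,40); print(r[0]["confidence"],q)
E
```

```text
scene 0.62 [546.  99.  22.] [ 25.6 -60.6]
scene 0.55 [514. 159.  -3.] [-0.5  2.1]
0.64 None
```

move_arm(steps=[[0,0,0,0.0004,-0.004,-0.0015,0.034],[0,0,0,0.0008,-0.008,0,0.034],[0,0,0,0.0008,-0.008,0,0.034],[0,0,0,0.0008,-0.008,0,0.034],[0,0,0,0.0008,-0.008,0,0.034]])

```text
clock: 11.9
eef_pos: [539.1, 109.3, 19.8]
tool_rot: [3.142, 0.0, 1.672]
force: [-0.8, -0.5, -0.0]
width: 34.0
gripper_force: 0.1
```

move_arm(steps=[[0,0,0,0.0008,-0.008,0,0.034],[0,0,0,0.0008,-0.008,0,0.034],[0,0,0,0.0008,-0.008,0,0.034],[0,0,0,0.0006,-0.006,0,0.034],[0,0,0,0.0004,-0.004,0,0.034]])

```text
clock: 12.4
eef_pos: [542.4, 75.7, 19.8]
tool_rot: [3.142, 0.0, 1.672]
force: [0.0, -0.6, 0.6]
width: 34.1
gripper_force: 0.1
```

```bash
python3 - <<'E'
from h import *
s=telemetry.read_state(); print(pf(s["eef_pos"]),s["eef_pos"],s["force"])
for c in("top","scene"):
    im,d=eyes.get_image(c); cv2.imwrite(f"pics/{c}5.png",im)
    for r in finder.pinpoint(c,"note_pad")[:2]:
        p=w(c,r["location"]); print(c,r["confidence"],p.round(0),pf(p))
a=cv2.imread("pics/top5.png")[110:260,230:390]; b=cv2.imread("pics/scene5.png")[120:270,210:370]
cv2.imwrite("pics/v5.png",np.hstack([cv2.resize(a,(400,375)),cv2.resize(b,(400,375))]))
E
```

```text
[ 19.2 -83.6] [542.41231327  75.67271653  19.83576139] [ 0.00863344 -0.56703684  0.58321999]
scene 0.64 [554.  29.  21.] [  26.2 -131.7]
```

View pics/v5.png

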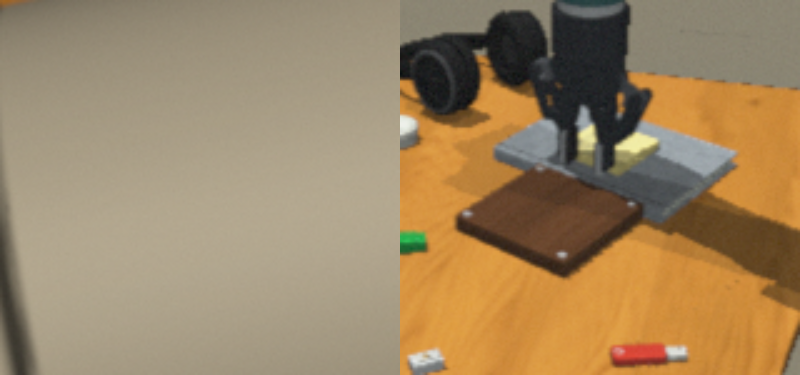

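The pad lies on the notebook ahead of the fingers (scene crop (620,145)). It needs about 6 mm more; then retreat and go to the tin.

move_arm(steps=[[0,0,0,0.0003,-0.003,0,0.034],[0,0,0,0.0003,-0.003,0,0.034],[0,0,0,0,0,0,0.034],[0,0,0,-0.001,0.01,0,0.034],[0,0,0,-0.002,0.02,0.02,0.034]])

```text
clock: 13.1
eef_pos: [538.4, 99.3, 38.3]
tool_rot: [-3.137, 0.001, 1.67]
force: [0.6, 0.4, 0.4]
width: 34.1
gripper_force: 0.0
```

move_arm(steps=[[0,0,0,0.001,0.03,0.035,0.06],[0,0,0,0.002,0.048,0.01,0.08],[0,0,0,0.002,0.048,0,0.08],[0,0,0,0.002,0.048,0,0.08],[0,0,0,0.002,0.048,0,0.08]])

```text
clock: 13.6
eef_pos: [548.0, 325.9, 85.1]
tool_rot: [-3.142, -0.001, 1.674]
force: [0.8, -0.1, 1.0]
width: 79.8
gripper_force: 0.0
```

move_arm(steps=[[0,0,0,0.002,0.04,0,0.08],[0,0,0,0.001,0.02,0,0.08],[0,0,0,0,0,0,0.08]])

```text
clock: 13.9
eef_pos: [549.5, 388.8, 84.2]
tool_rot: [-3.141, -0.003, 1.68]
force: [0.0, 0.3, 0.5]
width: 80.1
gripper_force: 0.0
```

```bash
cat >> h.py <<'E'
def padpose():
    im,d=eyes.get_image("top"); P=cloud("top",d); z=P[...,2]; g=cv2.cvtColor(im,cv2.COLOR_BGR2HSV)
    m=(g[...,0]>20)&(g[...,0]<36)&(g[...,1]>60)&(g[...,2]>130)&box(205,130,420,250)&(z>20)&(z<45)
    n,l,s,_=cv2.connectedComponentsWithStats(m.astype(np.uint8)); m=l==1+np.argmax(s[1:,4])
    r=cv2.minAreaRect(P[m][:,:2].astype(np.float32)); mb=box(275,115,400,255)&(z>10)&(z<22)&(g[...,1]<60)
    return r,pf(r[0]),np.median(z[m]),rect("top",mb|m,d,10,40)
E
python3 - <<'E'
from h import *
s=telemetry.read_state(); print(s["eef_pos"],s["tool_rot"],s["width"],s["clock"])
print(padpose())
E
```

```text
[549.49321374 388.83699577  84.18983843] [-3.14109099 -0.00335346  1.68002143] 80.1241143833853 13.9
(((553.5134887695312, 21.967416763305664), (76.5850601196289, 76.72447204589844), 6.04534387588501), array([  24.8, -138.2]), np.float64(26.650251381449834), ([550.9, 20.9, 208.9, 150.8, 5.8], np.float64(17.4), 6687))
```

move_arm(steps=[[0,0,0,0,-0.004,-0.03,0.08],[0,0,0,0,0,-0.03,0.08],[0,0,0,0,0,-0.015,0.08],[0,0,0,0,0,-0.009,0.08],[0,0,0,0,0,0,0.08]])

```text
clock: 14.45
eef_pos: [551.6, 377.5, 0.0]
tool_rot: [-3.14, 0.001, 1.672]
force: [-0.0, 0.1, -0.3]
width: 80.1
gripper_force: 0.0
```

move_arm(steps=[[0,0,0,0,0,0,0.06],[0,0,0,0,0,0,0.052],[0,0,0,0,0,0,0.04],[0,0,0,0,0,0,0.04],[0,0,0,0,0,0,0.04]])

```text
clock: 14.95
eef_pos: [553.0, 379.1, 2.7]
tool_rot: [3.139, -0.001, 1.673]
force: [-1.3, -0.8, 5.8]
width: 46.8
gripper_force: 60.7
```

move_arm(steps=[[0,0,0,0,0,0.02,0.04],[0,0,0,0,0,0.03,0.04],[0,0,0,0,0,0.03,0.04],[0,0,0,0,0,0,0.04]])

```text
clock: 15.35
eef_pos: [555.2, 380.2, 86.1]
tool_rot: [3.133, -0.004, 1.673]
force: [1.5, -0.1, 0.8]
width: 46.9
gripper_force: 61.5
```

```bash
python3 - <<'E'
from h import *
im,d=eyes.get_image("scene"); s=telemetry.read_state(); p=s["eef_pos"]; print(p,s["force"],s["width"],s["gripper_force"])
u,v=map(int,px("scene",p)); print(u,v)
v=min(v,384-50);cv2.imwrite("pics/v6.png",cv2.resize(im[v-60:v+50,u-70:u+70],(700,550),interpolation=cv2.INTER_CUBIC))
E
```

```text
[553.74400167 379.59178278  83.87585318] [-0.22190343  0.45966317  0.32605146] 46.821639922936654 61.51337027549744
181 209
```

View pics/v6.png

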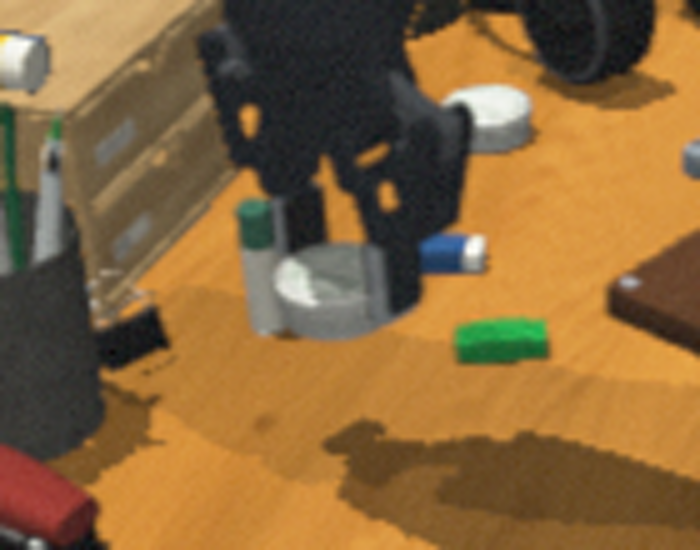

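The tin (crop (330,290)) is held level between the fingers. Carry it over the pad.

move_arm(steps=[[0,0,0,0,-0.03,0,0.04],[0,0,0,0,-0.046,0,0.04],[0,0,0,0,-0.046,0,0.04],[0,0,0,0,-0.046,0,0.04],[0,0,0,0,-0.046,0,0.04]])

```text
clock: 15.9
eef_pos: [551.0, 162.8, 80.1]
tool_rot: [-3.14, 0.0, 1.673]
force: [0.6, -0.3, 0.0]
width: 47.0
gripper_force: 61.5
```

move_arm(steps=[[0,0,0,0,-0.046,0,0.04],[0,0,0,0,-0.046,0,0.04],[0,0,0,0,-0.037,0,0.04],[0,0,0,0,-0.02,0,0.04],[0,0,0,0,0,0,0.04]])

```text
clock: 16.4
eef_pos: [551.3, 10.8, 80.4]
tool_rot: [-3.14, 0.002, 1.666]
force: [-0.4, 0.4, -1.0]
width: 47.1
gripper_force: 61.5
```

move_arm(steps=[[0,0,0,0,0,-0.02,0.04],[0,0,0,0,0,-0.01,0.04],[0,0,0,0,0,0,0.04],[0,0,0,0,0,0,0.04]])

```text
clock: 16.8
eef_pos: [551.6, 16.4, 50.5]
tool_rot: [-3.141, -0.0, 1.674]
force: [-0.4, -0.2, 0.2]
width: 46.7
gripper_force: 61.6
```

```bash
python3 - <<'E'
from h import *
for i in range(3): s=telemetry.read_state(); print(s["eef_pos"],s["tool_rot"],s["force"],s["width"],s["clock"])
im,d=eyes.get_image("scene"); cv2.imwrite("pics/scene7.png",im)
P=cloud("scene",d); z=P[...,2]; p=s["eef_pos"]
g=cv2.cvtColor(im,cv2.COLOR_BGR2HSV)
near=(np.hypot(P[...,0]-p[0],P[...,1]-p[1])<45)&(d>0)
m=near&(g[...,1]<50)&(g[...,2]>70)&(z>p[2]-10)&(z<p[2]+30)
q=P[m]; print(len(q),np.percentile(q[:,2],[2,50,98]).round(1),q[:,:2].min(0).round(1),q[:,:2].max(0).round(1))
# side-wall circle fit, r=25
from scipy.optimize import least_squares
zt=np.percentile(q[:,2],97); sd=q[(q[:,2]<zt-4)]
f=least_squares(lambda c:np.hypot(sd[:,0]-c[0],sd[:,1]-c[1])-25,p[:2],loss="soft_l1"); print("tin centre",f.x.round(1),len(sd),zt)
E
```

```text
[551.6445575   16.41689754  50.53022005] [-3.14068531e+00 -3.77285380e-04  1.67386093e+00] [-0.40868551 -0.1505783   0.15118138] 46.72374119570855 16.8
[551.6445575   16.41689754  50.53022005] [-3.14068531e+00 -3.77285380e-04  1.67386093e+00] [-0.40868551 -0.1505783   0.15118138] 46.72374119570855 16.8
[551.6445575   16.41689754  50.53022005] [-3.14068531e+00 -3.77285380e-04  1.67386093e+00] [-0.40868551 -0.1505783   0.15118138] 46.72374119570855 16.8
251 [49.4 65.9 77.8] [519.9   2.9] [585.4  51.3]
tin centre [550.8  21. ] 234 77.34275934217541
```

move_arm(steps=[[0,0,0,0.0025,0.0005,-0.01,0.04],[0,0,0,0,0,-0.007,0.04],[0,0,0,0,0,-0.003,0.04],[0,0,0,0,0,-0.001,0.04],[0,0,0,0,0,0,0.04]])

```text
clock: 17.35
eef_pos: [554.3, 15.9, 29.6]
tool_rot: [-3.141, -0.0, 1.672]
force: [0.1, 0.4, 0.3]
width: 47.2
gripper_force: 61.6
```

move_arm(steps=[[0,0,0,0,0,-0.001,0.04],[0,0,0,0,0,0,0.04]])

```text
clock: 17.55
eef_pos: [554.5, 16.0, 28.9]
tool_rot: [3.141, -0.0, 1.673]
force: [0.2, 1.0, -0.6]
width: 46.5
gripper_force: 61.6
```

move_arm(steps=[[0,0,0,0,0,-0.001,0.04],[0,0,0,0,0,0,0.04]])

```text
clock: 17.75
eef_pos: [554.6, 16.0, 28.3]
tool_rot: [3.141, -0.0, 1.672]
force: [-1.2, -0.2, 4.2]
width: 46.8
gripper_force: 62.0
```

move_arm(steps=[[0,0,0,0,0,-0.0005,0.04],[0,0,0,0,0,0,0.04]])

```text
clock: 17.95
eef_pos: [554.6, 16.0, 28.3]
tool_rot: [3.141, -0.0, 1.672]
force: [-2.2, 0.6, 8.6]
width: 47.0
gripper_force: 62.3
```

move_arm(steps=[[0,0,0,0,0,0.001,0.05],[0,0,0,0,0,0,0.056],[0,0,0,0,0,0,0.065],[0,0,0,0,0,0,0.07],[0,0,0,0,0,0.01,0.07]])

```text
clock: 18.45
eef_pos: [553.3, 16.0, 37.5]
tool_rot: [-3.139, -0.0, 1.673]
force: [-0.7, -0.1, -0.4]
width: 70.0
gripper_force: 0.0
```

move_arm(steps=[[0,0,0,0,0,0.03,0.07],[0,0,0,0,0,0.045,0.06],[0,0,0,0.018,0.045,0,0.05],[0,0,0,0.018,0.045,0,0.05],[0,0,0,0.018,0.045,0,0.05]])

```text
clock: 18.95
eef_pos: [609.3, 152.6, 114.9]
tool_rot: [3.14, -0.0, 1.672]
force: [-0.2, 0.6, 0.6]
width: 50.0
gripper_force: 0.0
```

move_arm(steps=[[0,0,0,0.018,0.045,0,0.05],[0,0,0,0.018,0.045,0,0.05],[0,0,0,0,0,0,0.05]])

```text
clock: 19.25
eef_pos: [644.9, 251.8, 113.4]
tool_rot: [3.139, -0.007, 1.683]
force: [-1.3, 0.4, -0.3]
width: 50.0
gripper_force: 0.0
```

```bash
cat >> h.py <<'E'
def tinpose():
    im,d=eyes.get_image("top"); P=cloud("top",d); z=P[...,2]; np.save("last.npy",d); cv2.imwrite("pics/last.png",im)
    g=cv2.cvtColor(im,cv2.COLOR_BGR2HSV)
    m=box(275,115,400,255)&(z>40)&(z<52); n,l,s,_=cv2.connectedComponentsWithStats(m.astype(np.uint8))
    m=l==1+np.argmax(s[1:,4]); r=cv2.minAreaRect(P[m][:,:2].astype(np.float32)); q=P[m]
    A=np.c_[q,np.ones(len(q))]; pl=np.linalg.lstsq(A[:,[0,1,3]],q[:,2],rcond=None)[0]
    return r,np.median(q[:,2]),np.degrees(pl[:2]),len(q)
E
python3 - <<'E'
from h import *
print(tinpose()); print(padpose()); s=telemetry.read_state(); print(s["eef_pos"],s["qpos"],s["clock"])
d=np.load("last.npy"); print(rect("top",box(180,110,230,160),d,6,40))
E
```

```text
(((552.9170532226562, 23.237770080566406), (48.01240539550781, 48.375152587890625), 44.833518981933594), np.float64(45.86537249531068), array([0.09499386, 0.03512107]), 449)
(((553.064208984375, 22.278600692749023), (76.1413345336914, 76.36772918701172), 6.197149753570557), array([  24.3, -137.8]), np.float64(26.640344183425213), ([550.8, 20.9, 209.0, 150.7, 5.6], np.float64(17.2), 6186))
[643.96572673 242.6847223  113.29458005] [-0.58523776  0.83818688  0.33778303  1.50603036 -0.33282041  0.85464194
 -0.02639723] 19.35
([661.6, 247.6, 28.8, 18.6, 45.5], np.float64(13.2), 90)
```

The tin is within 1 mm of the pad's middle and level. Now the eraser.

move_arm(steps=[[0,0,-8,0.01,0.005,-0.01,0.045],[0,0,-8,0.01,0.005,-0.01,0.045],[0,0,-8,0.0024,0,-0.01,0.045],[0,0,-8,0,0,-0.01,0.045],[0,0,-8,0,0,-0.01,0.045]])

```text
clock: 19.85
eef_pos: [666.9, 248.3, 63.6]
tool_rot: [3.141, 0.001, 0.966]
force: [-0.4, 0.6, -1.4]
width: 45.0
gripper_force: 0.0
```

move_arm(steps=[[0,0,-8,0,0,-0.01,0.045],[0,0,-4.3,0,0,0,0.045],[0,0,0,0,0,0,0.045],[0,0,0,0,0,0,0.045]])

```text
clock: 20.25
eef_pos: [667.1, 249.4, 53.9]
tool_rot: [3.141, 0.0, 0.76]
force: [-0.3, -0.4, 0.1]
width: 45.5
gripper_force: 0.0
```

move_arm(steps=[[0,0,0,-0.0005,0.003,-0.02,0.045],[0,0,0,0,0,-0.016,0.045],[0,0,0,0,0,-0.01,0.045],[0,0,0,0,0,-0.005,0.045],[0,0,0,0,0,0,0.045]])

```text
clock: 20.75
eef_pos: [665.6, 253.5, 0.9]
tool_rot: [-3.141, 0.002, 0.76]
force: [-0.1, -0.2, -0.4]
width: 44.8
gripper_force: 0.0
```

move_arm(steps=[[0,0,0,0,0,0,0.03],[0,0,0,0,0,0,0.022],[0,0,0,0,0,0,0.014],[0,0,0,0,0,0,0.012],[0,0,0,0,0,0,0.012]])

```text
clock: 21.25
eef_pos: [667.0, 254.1, 3.3]
tool_rot: [3.141, -0.001, 0.76]
force: [-0.5, 0.3, 5.4]
width: 16.1
gripper_force: 60.3
```

move_arm(steps=[[0,0,0,0,0,0.02,0.012],[0,0,0,0,0,0.04,0.012],[0,0,0,0,0,0.035,0.012],[0,0,0,-0.0165,-0.034,0,0.012],[0,0,0,-0.02,-0.04,0,0.012]])

```text
clock: 21.75
eef_pos: [630.9, 181.7, 99.7]
tool_rot: [3.14, -0.005, 0.764]
force: [0.8, -1.1, -1.6]
width: 16.3
gripper_force: 59.6
```

move_arm(steps=[[0,0,0,-0.02,-0.04,0,0.012],[0,0,0,-0.02,-0.04,0,0.012],[0,0,0,-0.02,-0.04,0,0.012],[0,0,0,-0.017,-0.035,0,0.012],[0,0,0,0,0,0,0.012]])

```text
clock: 22.25
eef_pos: [550.3, 18.2, 99.0]
tool_rot: [3.14, 0.003, 0.75]
force: [-0.2, -0.7, -0.2]
width: 16.5
gripper_force: 59.6
```

move_arm(steps=[[0,0,0,0,0,-0.015,0.012],[0,0,0,0,0,0,0.012],[0,0,0,0,0,0,0.012]])

```text
clock: 22.55
eef_pos: [553.1, 25.6, 82.8]
tool_rot: [-3.141, -0.0, 0.761]
force: [0.1, -0.3, 1.1]
width: 16.1
gripper_force: 59.6
```

```bash
python3 - <<'E'
from h import *
im,d=eyes.get_image("scene"); s=telemetry.read_state(); p=s["eef_pos"]; print(p,s["tool_rot"],s["force"],s["width"],s["clock"])
u,v=map(int,px("scene",p)); print(u,v)
cv2.imwrite("pics/v8.png",cv2.resize(im[v-45:v+60,u-70:u+70],(800,600),interpolation=cv2.INTER_CUBIC))
E
```

```text
[553.31584269  25.56103748  82.89019402] [ 3.14127742e+00 -6.66798775e-04  7.60648485e-01] [0.11459884 0.48771233 0.01526607] 16.034778187677524 22.6
294 156
```

View pics/v8.png

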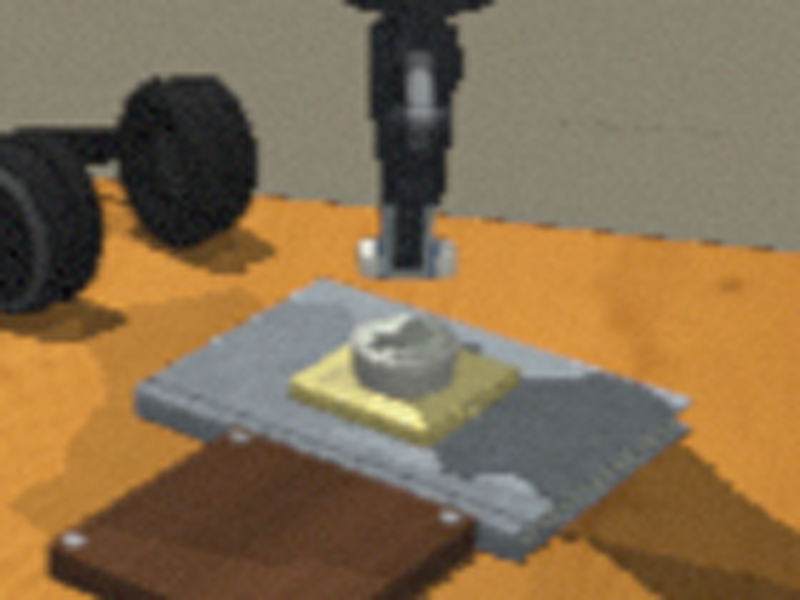

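The eraser (crop (407,257)) is level and centred in the fingers, above the tin (405,350). Lower it.

move_arm(steps=[[0,0,0,0,-0.001,-0.015,0.012],[0,0,0,0,0,-0.01,0.012],[0,0,0,0,0,-0.006,0.012],[0,0,0,0,0,-0.002,0.012],[0,0,0,0,0,0,0.012]])

```text
clock: 23.1
eef_pos: [552.8, 24.0, 49.2]
tool_rot: [-3.141, 0.0, 0.76]
force: [0.5, -0.2, 0.8]
width: 15.8
gripper_force: 59.6
```

move_arm(steps=[[0,0,0,0,0,-0.001,0.012],[0,0,0,0,0,0,0.012]])

```text
clock: 23.3
eef_pos: [553.1, 24.0, 48.6]
tool_rot: [3.141, -0.0, 0.76]
force: [0.3, -0.6, 0.5]
width: 16.1
gripper_force: 59.6
```

move_arm(steps=[[0,0,0,0,0,-0.001,0.012],[0,0,0,0,0,0,0.012]])

```text
clock: 23.5
eef_pos: [553.1, 24.0, 48.0]
tool_rot: [3.141, -0.001, 0.76]
force: [-2.0, 0.4, 4.8]
width: 16.0
gripper_force: 60.2
```

Contact. Release slowly, rise, and check.

move_arm(steps=[[0,0,0,0,0,0.0005,0.018],[0,0,0,0,0,0,0.021],[0,0,0,0,0,0,0.026],[0,0,0,0,0,0,0.035],[0,0,0,0,0,0.01,0.04]])

```text
clock: 24.0
eef_pos: [551.8, 24.0, 57.1]
tool_rot: [-3.14, 0.002, 0.76]
force: [0.9, -0.4, 0.4]
width: 40.2
gripper_force: 0.0
```

move_arm(steps=[[0,0,0,0,0,0.03,0.045],[0,0,0,0,0,0.045,0.045],[0,0,0,0,0.045,0.02,0.045],[0,0,0,0,0.045,0,0.045],[0,0,0,0,0.045,0,0.045]])

```text
clock: 24.5
eef_pos: [553.4, 160.6, 154.7]
tool_rot: [3.141, -0.003, 0.759]
force: [0.9, -0.2, 0.1]
width: 45.0
gripper_force: 0.0
```

move_arm(steps=[[0,0,0,0,0.045,0,0.045],[0,0,0,0,0.045,0,0.045],[0,0,0,0,0.04,0,0.045],[0,0,0,0,0,0,0.045],[0,0,0,0,0,0,0.045]])

```text
clock: 25.0
eef_pos: [552.4, 290.0, 153.1]
tool_rot: [3.141, 0.0, 0.763]
force: [0.4, -0.8, 0.3]
width: 44.9
gripper_force: 0.0
```

```bash
python3 - <<'E'
from h import *
print(tinpose()); print(padpose()); d=np.load("last.npy"); im=cv2.imread("pics/last.png")
print("eraser",rect("top",box(275,115,400,255),d,52,70)); P=cloud("top",d); z=P[...,2]; g=cv2.cvtColor(im,cv2.COLOR_BGR2HSV)
print("nb",edges(P,box(275,115,400,255)&(z>10)&(z<70),6)," (plinth -y face 38.2)")
print("usb",rect("top",box(184,282,220,316),d,4,40),"sharp",rect("top",box(130,228,152,250),d,5,40))
cv2.imwrite("pics/v9.png",cv2.resize(im[110:260,190:390],(800,600),interpolation=cv2.INTER_CUBIC)); print(telemetry.read_state()["clock"])
E
```

```text
(((552.8604125976562, 23.24115753173828), (48.07027816772461, 48.208797454833984), 45.02248764038086), np.float64(45.730383396687046), array([-0.12452982, -0.83565716]), 244)
(((553.290771484375, 21.952560424804688), (76.52521514892578, 76.72010803222656), 5.517689228057861), array([  24.5, -138.2]), np.float64(26.625047042978167), ([551.2, 21.0, 209.3, 150.8, 5.8], np.float64(17.3), 6214))
eraser ([551.6, 23.5, 42.0, 20.0, 42.9], np.float64(58.1), 201)
nb {'-x': (np.float64(5.66), 446.4), '+x': (np.float64(5.56), 654.4), '-y': (np.float64(5.77), -111.8), '+y': (np.float64(-0.04), 42.9)}  (plinth -y face 38.2)
usb ([322.0, 248.5, 60.4, 19.3, 47.5], np.float64(9.1), 251) sharp ([440.3, 379.7, 25.0, 14.8, 67.8], np.float64(11.7), 93)
25.1
```

View pics/v9.png

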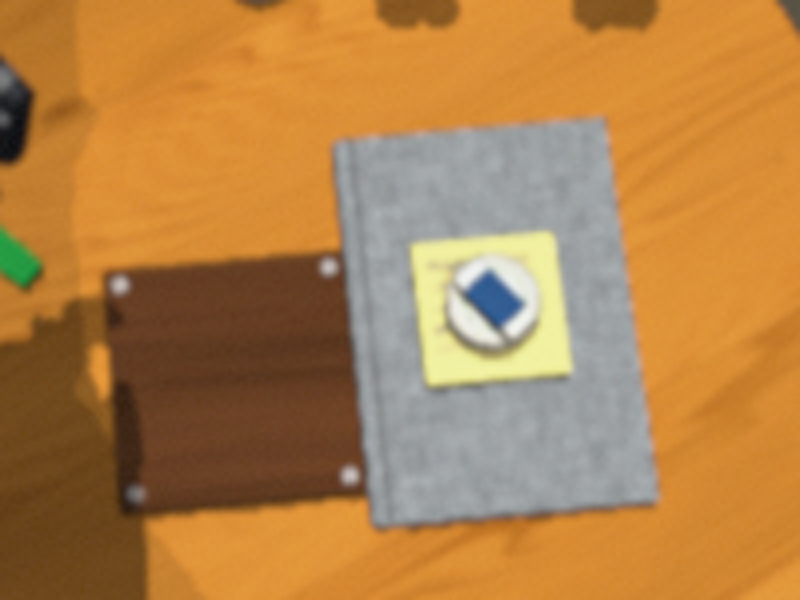

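The picture shows the notebook flush against the plinth (crop (345,150) to (375,520)), the pad squarely on it, the tin centred at (493,303) and the eraser flat on its lid. The bystanders haven't moved.

```bash
python3 -c "
from cell import ctrl; print(ctrl.finish_job())"
```

```text
the job is handed in; nothing more can be done
None
```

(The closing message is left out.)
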